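Set out the top tray of a nested stack for the tweezers

TASK

Take the top steel tray off the nested stack without pulling up or shifting the trays below it, and set it down flat in the empty stand, between its corner brackets. Then lay the tweezers flat on the floor of that tray. Put things down rather than dropping them, and leave the tray that already stands in the other stand, with the bottle in it, where it is.

Things in the scene. Friction and masses are not known exactly. Their poses are not given: they have to be found in the camera images.
- tray_top: top one of three alike open steel trays, nested; 150 x 68 mm and 32 mm high; 0.09 kg, loose; origin at the centre of its underside, x along its length, z up. Its outermost part all round is an upright rim band, 150 x 68 mm, from 16 to 32 mm above its underside: grip across the 68 mm. Inside: floor 2 mm thick, 129 x 47 mm; mouth 142 x 60 mm
- tray_next: second tray of the stack, same shape and axes, loose; it must stay. The top tray stands 16 mm higher, its rim band resting flush on this one's: fingers lower than 16 mm below the top edge take this tray as well. The tapered walls nest with about 1 mm of play, so lift the top one straight and level
- tray_bottom: the lowest tray of the stack, same shape and axes, loose, standing on the worktop; it must stay
- stand_empty: the stand with no tray in it: a fixed grey plate 168 x 84 mm, 6 mm thick, with four aluminium corner brackets 8 mm high on it that surround the foot of a tray (133 x 51 mm) with 6 mm of play on each side; origin at the centre of its underside, x along its length (either way round is the same)
- stand_empty_seat (a point): the centre of the empty stand's plate top, where the centre of the tray's underside belongs; 6 mm above the worktop
- stand_loaded: the other, identical stand, in which a tray stands already
- tray_loaded: the tray in the other stand, same shape and axes as the trays of the stack, with a small white dropper bottle (27 mm wide, 66 mm high) standing in it; it must stay
- tweezers: steel tweezers lying flat on the worktop, 118 mm long, 15 mm wide at the middle, 9 mm high, rigid; origin at the centre of the underside; the length runs along its y, the width along its x, z up. A pen of 143 x 11 x 9 mm lies beside them, about 65 mm away towards their +x.

How it is judged:
By the outcome, as a careful person would: the job done as asked, in the order asked, and still so for the second after the job is handed in, with the robot touching nothing.
It also fails if it takes over 72 s, if anything falls off the work surface, if the arm or the gripper's body presses on something with over 40 N, if the wrist force passes 120 N, or if a joint passes its speed limit or range.

ROBOT

A 6-joint arm with a two-finger parallel gripper is mounted at the origin on a cart in front of the work surface, level with it; the furniture and walls round the work are solid. World frame = base frame: x ahead of the robot, y to its left, z up, the work surface at z = 0. Lengths are in m, angles in rad, forces in N, time in s.
With the tool pointing down it reaches from about 0.275 to 0.75 m from the base axis. Payload 10.2 kg.
Tool frame: the origin (TCP) lies midway between the tips of the shut fingers; the grasp point (between the pads) lies 19 mm behind it (env.hold_point_z is the distance from the TCP to the grasp point, in m); x points along the fingers, z is the direction in which the jaws open and shut, and the axes are right-handed (so a half turn about x gives the same grasp; the last joint's range is limited). The gripper opens to 85 mm and grips with 20 to 120 N. Pads are 22 mm wide; open, the fingers measure 114 mm over their backs; the gripper's body (76 mm by 85 mm) begins 54 mm behind the grasp point. The pads swing forward as they close: fully open they stand 13 mm farther back than shut.
Start: joints at [1.067, 0.313, 1.498, -0, 1.331, -0.223], TCP at [0.146, 0.504, 0.231] pointing down, gripper open.
Joint ranges: [-2.94, 2.94], [-0.97, 2.17], [0.19, 2.56], [-1.23, 4.37], [0.02, 3.11], [-2.88, 2.88]. Speed limits (rad/s): [2.39, 2.39, 3.01, 3.14, 3.14, 3.14].

INTERFACE

Orientations are given as a unit quaternion [x, y, z, w].
In Python, from bench import env, kinematics, monitor, eyes, job gives the robot as it stands. The module is installed in compiled form; this text tells all that it offers. Calls block until the motion is done:
- env.reach(position, orientation): joint-space move of the TCP to a pose.
- env.movel(position, velocity=0.15, frame=None, guard=None): straight line of the TCP; frame=None keeps the orientation; velocity is the mean speed in m/s. With guard (N) it stops when the force on the tool has changed by that much, and returns True; else False.
- env.set_joints(angles): joint-space move.
- env.release() and env.close_gripper(effort=None): open the fingers fully, or close them until they stop; effort is the grip in N (None keeps the last).
- env.hold(seconds).
- kinematics.ik(position, orientation): joint angles nearest the present ones, or None.
- monitor.sense(): the state.
- eyes.grab_frame(name): name is "scene" or "top" or "wrist"; returns a dict with "frame" (400x640x3 uint8, red, green, blue), "mtx" (3x3 intrinsics, pixels), "k1" (the pictures are not rectified: a ray, as slopes to the right and down, at radius r is drawn at 1 + k1 r^2 times it, then the intrinsics apply), "view" (4x4, takes a point from world to camera coordinates). Camera axes: x right, y down, z forward; pixel columns grow to the right and rows downward; lengths in m; the calibration is good to about 2 mm. A picture is of the moment at which its call begins. There is no depth.
A pose or a line that the arm cannot do raises env.MotionError and nothing moves.
- job.hand_in(): hands the job in, once; it reports no verdict.
The state is a dict: "clock": time; "joints": joint angles; "qvel": joint speeds; "joint_efforts": joint torques, N m; "position": TCP position; "ee_rot": TCP orientation; "contact_force": force on the tool from outside, world axes, zero at the start; "ft_torque": the same for the moment, N m; "finger_gap": opening from 0.0 (shut) to 1.0 (fully open).
Only numpy, scipy, OpenCV 4.12 (cv2) and the standard library are available. Lean on these libraries where they do the work, as an engineer would, in place of code of your own. Each camera call takes 0.05 s, during which the arm holds its last target.

## Working session

There is one attempt and no reset: what is moved stays moved. The work goes in short steps, each a Python script; the robot and the scene stay as the last script left them, time stands still between calls to the robot, and variables do not carry over. Pictures are saved under pics/ and viewed, and the job is handed in when it is done.

```bash
mkdir -p pics; ls; cat > h.py <<'E'
import numpy as np, cv2
from bench import env, kinematics, monitor, eyes, job
def snap(n,f):
    d=eyes.grab_frame(n); cv2.imwrite('pics/%s.png'%f, d['frame'][:,:,::-1]); np.savez('pics/%s.npz'%f,**{k:d[k] for k in('frame','mtx','k1','view')}); return d
def load(f): return dict(np.load('pics/%s.npz'%f))
def undist(d,uv):
    m=d['mtx']; p=np.array([(uv[0]-m[0,2])/m[0,0],(uv[1]-m[1,2])/m[1,1]]); q=p.copy()
    for _ in range(30): q=p/(1+float(d['k1'])*(q@q))
    return q
def p2w(d,uv,z):
    q=undist(d,uv); R=d['view'][:3,:3]; t=d['view'][:3,3]
    c=-R.T@t; r=R.T@np.array([q[0],q[1],1]); return c+r*(z-c[2])/r[2]
def w2p(d,P):
    P=np.atleast_2d(P); c=P@d['view'][:3,:3].T+d['view'][:3,3]; q=c[:,:2]/c[:,2:]
    q=q*(1+float(d['k1'])*(q**2).sum(1,keepdims=True)); return q*[d['mtx'][0,0],d['mtx'][1,1]]+d['mtx'][:2,2]
def crop(f,x0,y0,x1,y1,s,out):
    im=cv2.imread('pics/%s.png'%f)[y0:y1,x0:x1]; cv2.imwrite('pics/%s.png'%out,cv2.resize(im,None,fx=s,fy=s,interpolation=cv2.INTER_CUBIC))
E
python3 - <<'E'
from h import *
for n in('scene','top','wrist'):
    d=snap(n,n+'0'); R=d['view'][:3,:3]; print(n,-R.T@d['view'][:3,3],R[2],d['k1'],d['mtx'][0,0])
s=monitor.sense(); print(s)
E
```

```text
pics
scene [-0.03869722 -0.63000571  0.85192006] [ 0.49444984  0.54448023 -0.67754014] 0.011707756760321514 476.8728836470334
top [0.42074106 0.01900419 1.31262329] [ 0.09209633 -0.01762297 -0.99559414] 0.029765522010368823 481.665415697936
wrist [0.0652617  0.52688477 0.37328312] [ 0.31052022 -0.09011451 -0.94628567] -0.005943799848286924 337.8831125926248
{'clock': 0.15, 'joints': array([ 1.06657736e+00,  3.13319838e-01,  1.49825522e+00,  6.29350234e-06,
        1.33098961e+00, -2.23381939e-01]), 'qvel': array([ 0.00140281, -0.00142905, -0.00208636,  0.0006344 , -0.00280893,
       -0.00130737]), 'joint_efforts': array([ 3.36541183e-03, -4.12364388e+01, -2.59795600e+01, -9.57628959e-05,
        3.20833497e-03, -1.85135320e-05]), 'position': array([0.14541641, 0.50426251, 0.23087014]), 'ee_rot': array([-0.42523818,  0.56537222,  0.42496086,  0.56474332]), 'contact_force': array([ 0.32011174, -0.2373584 ,  0.65050602]), 'ft_torque': array([0.00096228, 0.05066613, 0.01834654]), 'finger_gap': 1.0038259406923058}
```

View pics/top0.png

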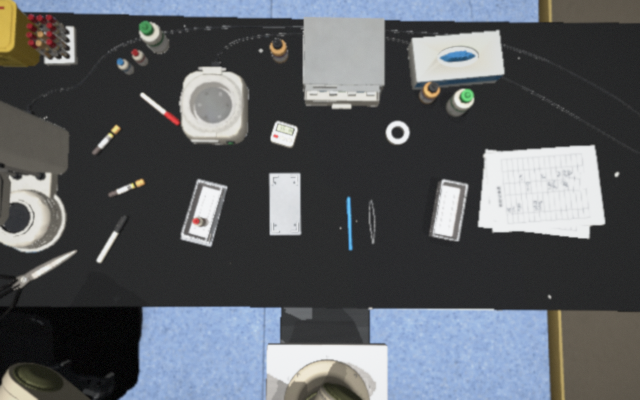

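View pics/scene0.png

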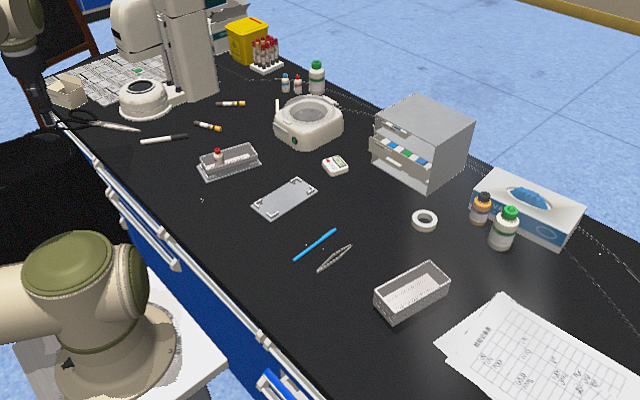

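View pics/wrist0.png

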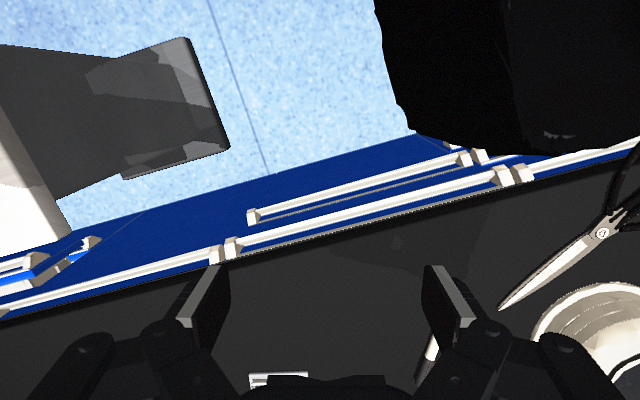

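Top view: the stack is at about (449,210), the empty stand at (285,204), the loaded stand at (204,213), the tweezers at (372,222) and the pen at (349,223). I'll enlarge these.

```bash
python3 - <<'E'
from h import *
crop('top0',420,170,480,250,7,'ct_stack');crop('top0',260,160,390,260,6,'ct_mid');crop('scene0',360,250,460,330,7,'cs_stack')
E
```

```text
(no output)
```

View pics/ct_stack.png

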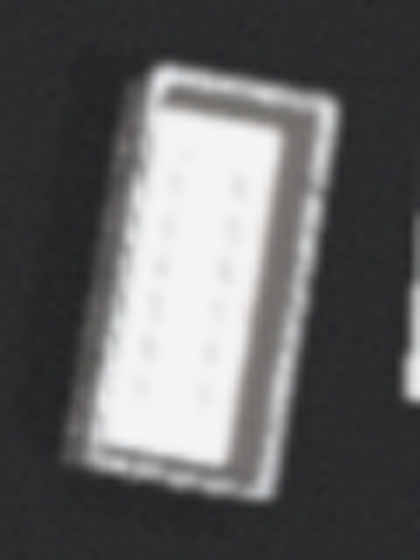

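View pics/ct_mid.png

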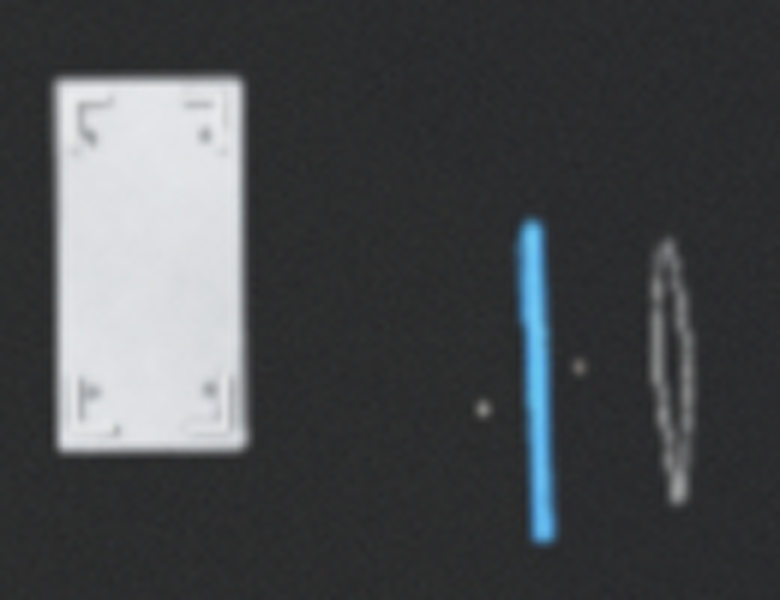

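View pics/cs_stack.png

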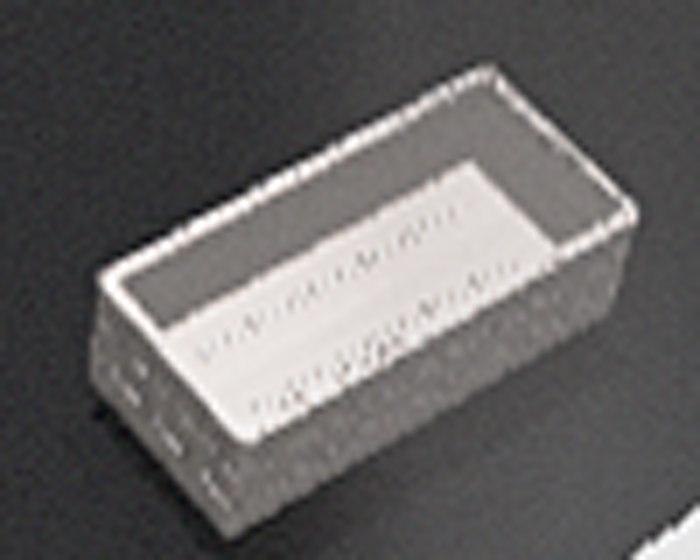

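```bash
python3 - <<'E'
from h import *
def go(f,pts,s,o,z):
    d=load(f); P=np.array([p2w(d,(np.array(p)+.5)/s-.5+o,z)[:2] for p in pts]); return P
def rect(P,n):
    c=P.mean(0); e=[np.linalg.norm(P[i]-P[i-1]) for i in range(4)]
    (cx,sz,a)=cv2.minAreaRect((P*1000).astype(np.float32))
    # long axis
    L=[P[1]-P[0],P[2]-P[1],P[2]-P[3],P[3]-P[0]]
    l=(L[0]+L[2]) if np.linalg.norm(L[0])>np.linalg.norm(L[1]) else (L[1]+L[3])
    print(n,c.round(4),np.round(e,4),'long yaw',np.degrees(np.arctan2(l[1],l[0])).round(2))
rect(go('top0',[(153,63),(343,98),(274,500),(85,460)],7,(420,170),.064),'stack top')
rect(go('scene0',[(97,278),(488,65),(638,212),(245,443)],7,(360,250),.064),'stack scene')
rect(go('top0',[(54,76),(244,76),(249,451),(57,452)],6,(260,160),.006),'stand top')
P=go('top0',[(667,238),(678,505),(650,365),(694,365)],6,(260,160),.005); print(P,P[0]-P[1],(P[0]+P[1])/2)
# scene crops
crop('scene0',245,165,360,275,7,'cs_mid')
E
```

```text
stack top [ 0.5079 -0.3174] [0.1509 0.0721 0.1527 0.0712] long yaw 169.56
stack scene [ 0.5084 -0.3152] [0.0669 0.1499 0.0661 0.1482] long yaw -10.23
stand top [0.5233 0.1174] [0.1706 0.0863 0.1704 0.0862] long yaw -178.31
[[ 0.53733966 -0.11657646]
 [ 0.4165237  -0.12179521]
 [ 0.47949244 -0.10899285]
 [ 0.47971749 -0.12895294]] [0.12081596 0.00521874] [ 0.47693168 -0.11918584]
```

View pics/cs_mid.png

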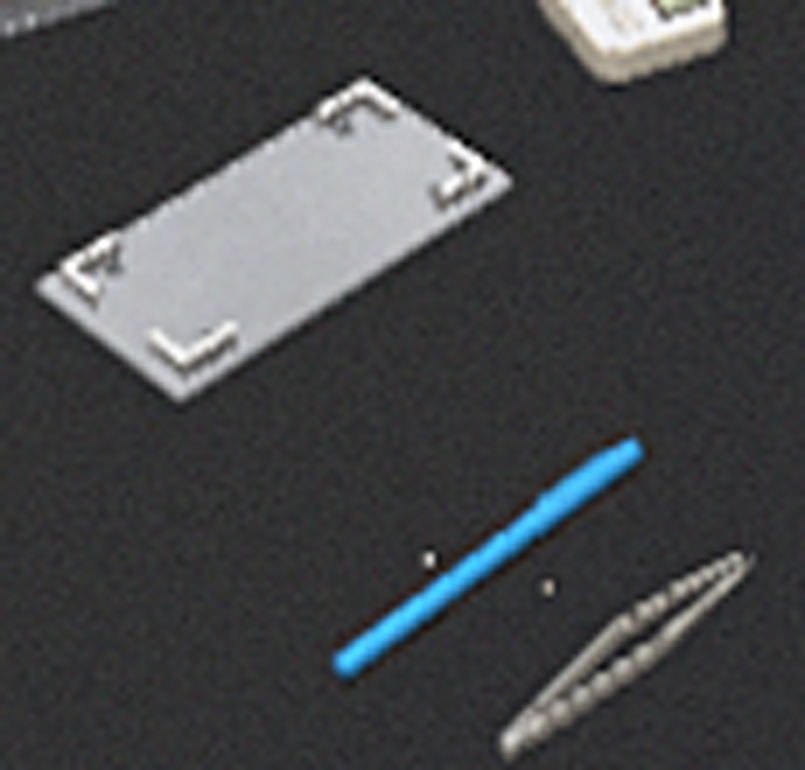

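```bash
cat >> h.py <<'E'
from scipy.spatial.transform import Rotation as Ro
def quat(jaw_deg,pitch=0.):
    "tool down, jaw axis at yaw jaw_deg; pitch: rotates tool about the jaw axis (deg)"
    a=np.radians(jaw_deg); z=np.array([np.cos(a),np.sin(a),0]); x=np.array([0,0,-1.]); y=np.cross(z,x)
    R=Ro.from_matrix(np.c_[x,y,z]); return (Ro.from_rotvec(np.radians(pitch)*z)*R).as_quat()
def st():
    s=monitor.sense(); print('t',round(s['clock'],2),'p',s['position'].round(4),'gap',round(s['finger_gap'],3),'F',s['contact_force'].round(2)); return s
E
python3 - <<'E'
from h import *
s=monitor.sense(); print(Ro.from_quat(s['ee_rot']).as_matrix().round(2))
for j in(79.7,-100.3):
  for p in([.508,-.3165,.12],):
    print(j,kinematics.ik(p,quat(j)))
for j in(91.7,-88.3,86,-94):
    print(j,kinematics.ik([.523,.117,.1],quat(j)),kinematics.ik([.44,-.12,.02],quat(j)))
def go(f,pts,s,o,z):
    d=load(f); return np.array([p2w(d,(np.array(p)+.5)/s-.5+o,z)[:2] for p in pts])
P=go('scene0',[(37,286),(366,76),(513,181),(180,400)],7,(245,165),.006);print('stand',P,P.mean(0))
P=go('scene0',[(748,558),(508,745)],7,(245,165),.005);print('tw',P,P.mean(0),np.linalg.norm(P[0]-P[1]))
E
```

```text
[[-0.   -0.96  0.28]
 [-0.    0.28  0.96]
 [-1.    0.   -0.  ]]
79.7 [-7.52736412e-01  5.73964925e-01  1.40784440e+00 -4.44089210e-16
  1.15978333e+00 -2.14376383e+00]
-100.3 [-7.52736412e-01  5.73964925e-01  1.40784440e+00 -4.44089210e-16
  1.15978333e+00  9.97828828e-01]
91.7 [ 1.33823221e-03  4.75798747e-01  1.62980457e+00 -4.44089210e-16
  1.03598934e+00 -1.59912869e+00] [-5.24104529e-01  4.69457797e-01  1.92208041e+00 -4.44089210e-16
  7.50054443e-01 -2.12457145e+00]
-88.3 [ 1.33823221e-03  4.75798747e-01  1.62980457e+00 -4.44089210e-16
  1.03598934e+00  1.54246396e+00] [-5.24104529e-01  4.69457797e-01  1.92208041e+00 -4.44089210e-16
  7.50054443e-01  1.01702120e+00]
86 [ 1.33823221e-03  4.75798747e-01  1.62980457e+00 -4.44089210e-16
  1.03598934e+00 -1.49964492e+00] [-5.24104529e-01  4.69457797e-01  1.92208041e+00 -4.44089210e-16
  7.50054443e-01 -2.02508769e+00]
-94 [ 1.33823221e-03  4.75798747e-01  1.62980457e+00 -4.44089210e-16
  1.03598934e+00  1.64194773e+00] [-5.24104529e-01  4.69457797e-01  1.92208041e+00 -4.44089210e-16
  7.50054443e-01  1.11650497e+00]
stand [[0.43889128 0.15636443]
 [0.60781008 0.16566368]
 [0.60785171 0.07945881]
 [0.44062187 0.07345487]] [0.52379374 0.11873545]
tw [[ 0.53574738 -0.11714231]
 [ 0.42100255 -0.12127114]] [ 0.47837497 -0.11920672] 0.11481908849530673
```

```bash
python3 - <<'E'
from h import *
env.reach([.508,-.3165,.15],quat(-100.3)); st(); snap('wrist','w1'); 
E
```

```text
t 3.3 p [ 0.5084 -0.3159  0.1501] gap 0.996 F [-0.12 -0.53  0.24]
```

View pics/w1.png

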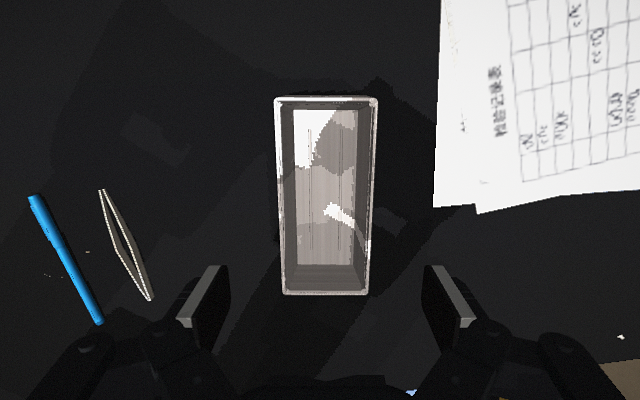

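The wrist view shows the top tray with rim corners near (275,98), (377,98), (368,294) and (283,294). The pads sit at x=228 and x=424.

```bash
python3 - <<'E'
from h import *
crop('w1',260,85,395,305,3.6,'w1c');crop('w1',40,150,240,340,4,'w1t'); crop('w1',160,240,490,400,2.4,'w1f')
E
```

```text
(no output)
```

View pics/w1c.png

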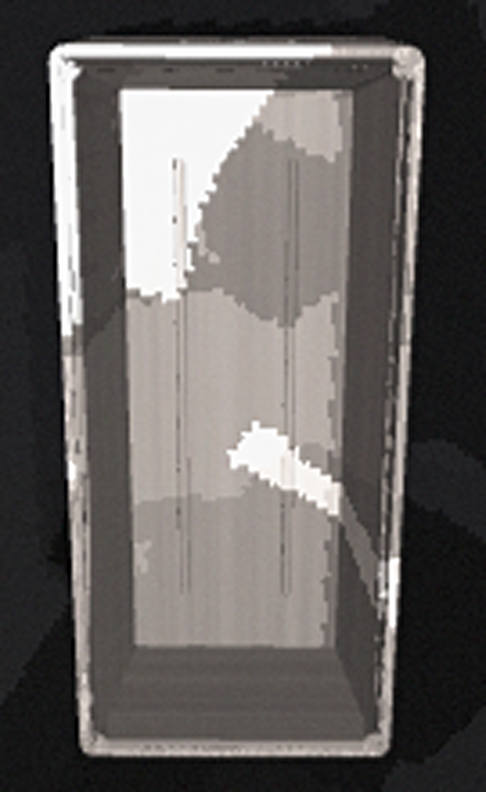

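View pics/w1t.png

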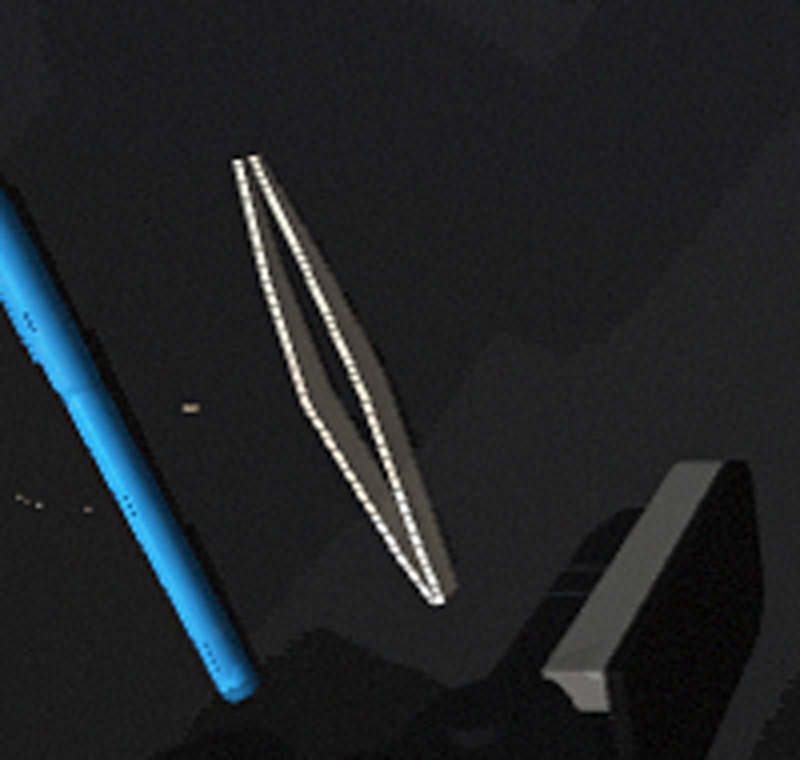

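View pics/w1f.png

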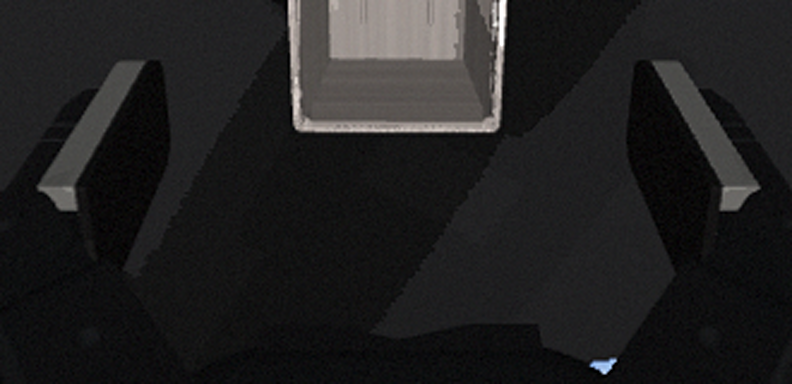

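```bash
cat >> h.py <<'E'
def pts(f,ps,s,o,z):
    d=load(f); return np.array([p2w(d,(np.array(p)+.5)/s-.5+np.array(o),z)[:2] for p in ps])
def rect(P,n):
    c=P.mean(0); e=[np.linalg.norm(P[i]-P[i-1]) for i in range(4)]
    L=[P[1]-P[0],P[2]-P[1],P[2]-P[3],P[3]-P[0]]
    l=(L[0]+L[2]) if np.linalg.norm(L[0])>np.linalg.norm(L[1]) else (L[1]+L[3])
    if l[0]<0:l=-l
    print(n,c.round(4),np.round(e,4),'yaw',np.degrees(np.arctan2(l[1],l[0])).round(2)); return c
E
python3 - <<'E'
from h import *
rect(pts('w1',[(50,46),(422,50),(388,752),(82,752)],3.6,(260,85),.064),'stack wrist')
P=pts('w1',[(245,158),(437,600)],4,(40,150),.009);print('tw',P,P.mean(0),np.linalg.norm(P[0]-P[1]),P[0]-P[1])
P=pts('w1',[(303,403),(370,400)],4,(40,150),.009);print(P)
# where pads: TCP-based
d=load('w1'); s=monitor.sense(); R=Ro.from_quat(s['ee_rot']).as_matrix(); 
for k in(-1,1):
    for yy in(-.011,.011): print(k,yy,w2p(d,s['position']+R@np.array([-.013,yy,k*.0425])).round(1))
E
```

```text
stack wrist [ 0.5085 -0.3161] [0.1489 0.0671 0.1481 0.0673] yaw -10.32
tw [[ 0.53873732 -0.12070641]
 [ 0.42183449 -0.12292682]] [ 0.4802859  -0.12181662] 0.11692391303900826 [0.11690283 0.00222041]
[[ 0.47935843 -0.1106657 ]
 [ 0.47732808 -0.12650509]]
-1 -0.011 [[230.7 303.5]]
-1 0.011 [[226.1 260.5]]
1 -0.011 [[418.  303.6]]
1 0.011 [[422.6 260.7]]
```

```bash
python3 - <<'E'
from h import *
env.movel([.5083,-.3156,.053],velocity=.12,frame=quat(-100.3)); st(); snap('wrist','w2'); crop('w2',160,140,490,340,2.4,'w2c'); snap('scene','s2'); crop('s2',330,200,480,340,5,'s2c')
E
```

```text
t 4.31 p [ 0.5087 -0.3159  0.0538] gap 0.999 F [-0.95  0.22  0.7 ]
```

View pics/w2c.png

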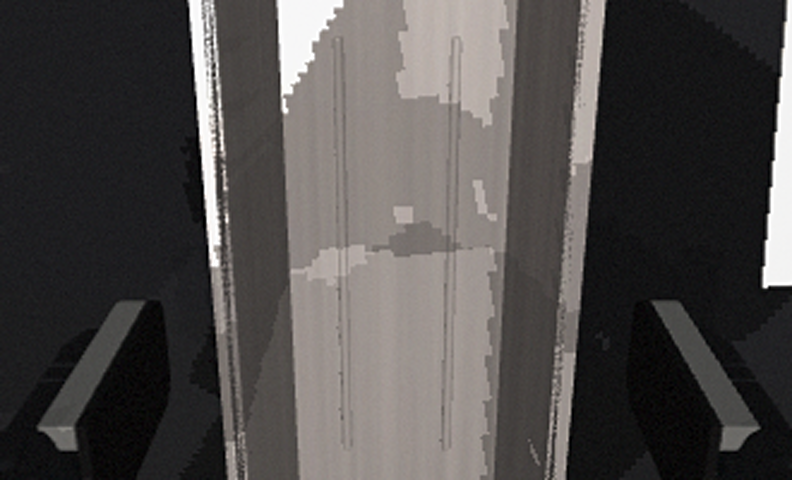

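View pics/s2c.png

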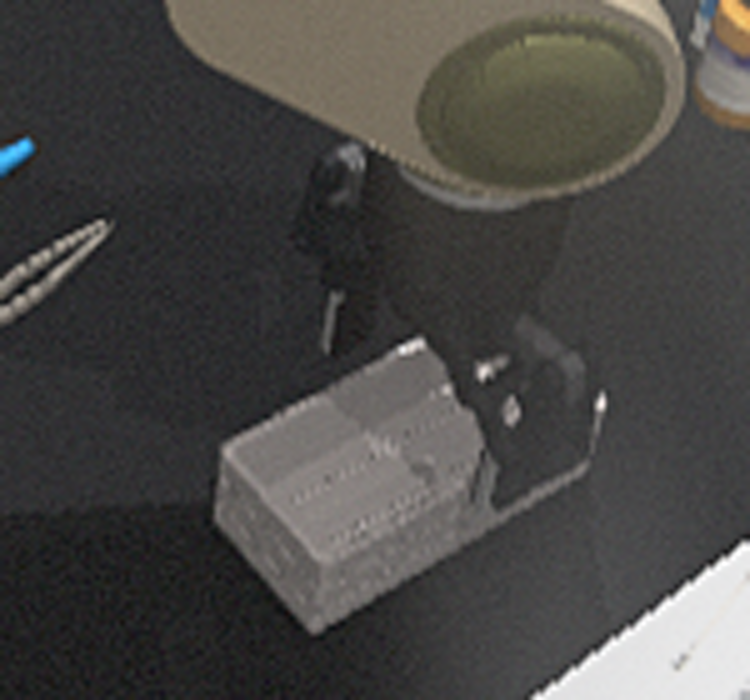

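```bash
python3 - <<'E'
from h import *
im=cv2.imread('pics/w2.png')
a=cv2.convertScaleAbs(im[255:335,170:270],alpha=2.2,beta=10);b=cv2.convertScaleAbs(im[255:335,383:483],alpha=2.2,beta=10)
cv2.imwrite('pics/w2z.png',cv2.resize(np.hstack([a,b]),None,fx=4,fy=4,interpolation=cv2.INTER_NEAREST))
E
```

```text
(no output)
```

View pics/w2z.png

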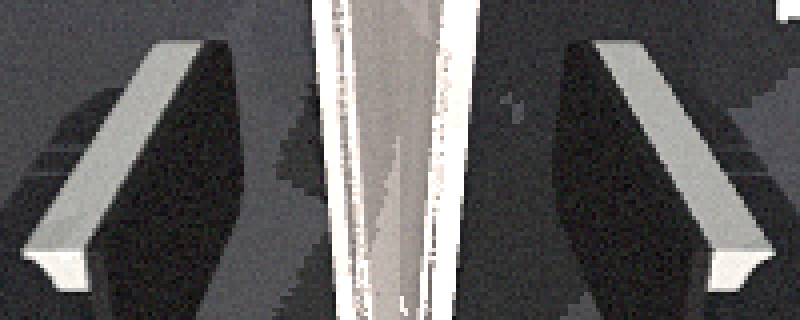

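```bash
python3 - <<'E'
from h import *
env.movel([.5083,-.3154,.0448],velocity=.05); st(); env.close_gripper(30); s=st(); snap('wrist','w3'); snap('scene','s3');crop('s3',330,200,480,340,5,'s3c')
E
```

```text
t 4.72 p [ 0.5081 -0.3152  0.0444] gap 1.001 F [-0.69 -0.87  0.72]
t 5.03 p [ 0.5085 -0.3156  0.0452] gap 0.785 F [0.13 0.12 2.91]
```

View pics/w3.png

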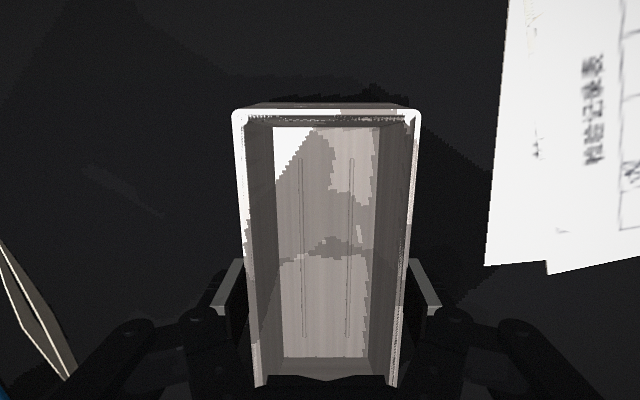

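View pics/s3c.png

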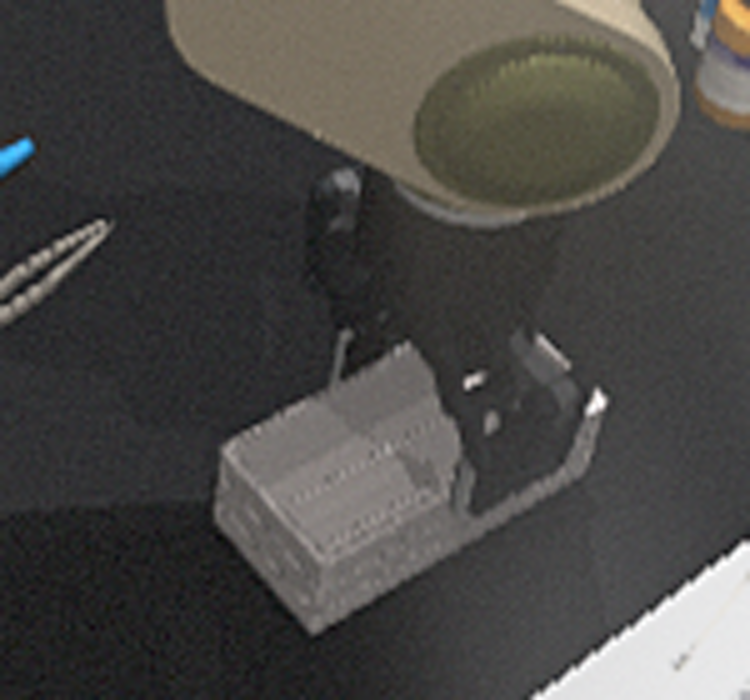

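The grip closed at 67 mm and the stack has not moved in the scene view. Next is a slow, straight lift and a check.

```bash
python3 - <<'E'
from h import *
p=monitor.sense()['position']
env.movel([p[0],p[1],.0852],velocity=.04,frame=quat(-100.3)); st()
env.movel([p[0],p[1],.15],velocity=.12); st()
snap('scene','s4');crop('s4',330,180,480,340,4.5,'s4c')
E
```

```text
t 6.29 p [ 0.5083 -0.3155  0.0849] gap 0.786 F [-0.23  1.13 -1.58]
t 6.98 p [ 0.5082 -0.3153  0.1492] gap 0.791 F [ 0.1  -0.21  0.32]
```

View pics/s4c.png

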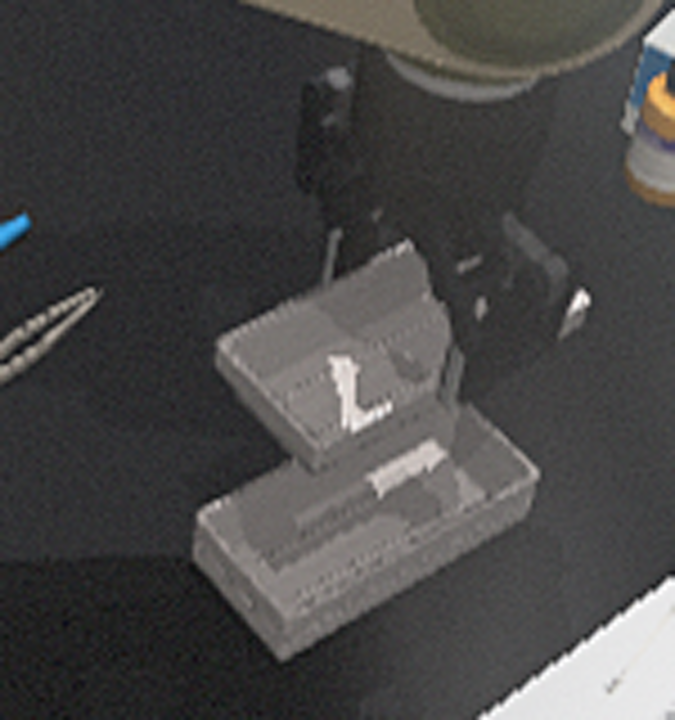

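```bash
python3 - <<'E'
from h import *
for f,b,th in(('top0',(262,165,308,243),120),('scene0',(245,172,322,225),110)):
    d=load(f); g=cv2.cvtColor(d['frame'],cv2.COLOR_RGB2GRAY); m=np.zeros_like(g); x0,y0,x1,y1=b
    m[y0:y1,x0:x1]=(g[y0:y1,x0:x1]>th); n,l,s,c=cv2.connectedComponentsWithStats(m); k=1+s[1:,4].argmax(); m=(l==k).astype(np.uint8)
    cs=max(cv2.findContours(m,0,cv2.CHAIN_APPROX_NONE)[0],key=len)[:,0,:]
    W=np.array([p2w(d,p,.006)[:2] for p in cs]); r=cv2.minAreaRect((W*1000).astype(np.float32)); print(f,r,s[k])
snap('wrist','w4')
E
```

```text
top0 ((523.3031005859375, 118.35198974609375), (166.50991821289062, 84.48534393310547), 0.9108367562294006) [ 269  173   32   62 1975]
scene0 ((523.2485961914062, 119.15069580078125), (169.4487762451172, 87.55488586425781), 1.8559682369232178) [ 250  176   68   46 1374]
```

```bash
python3 - <<'E'
from h import *
q=quat(-88.4)
env.reach([.5234,.1188,.15],q); env.movel([.5234,.1188,.045],velocity=.12,frame=q); st()
snap('scene','s5');crop('s5',210,140,360,260,5,'s5c'); snap('wrist','w5')
E
```

```text
t 9.71 p [0.5239 0.1188 0.0457] gap 0.785 F [ 0.07 -0.15 -1.17]
```

View pics/s5c.png

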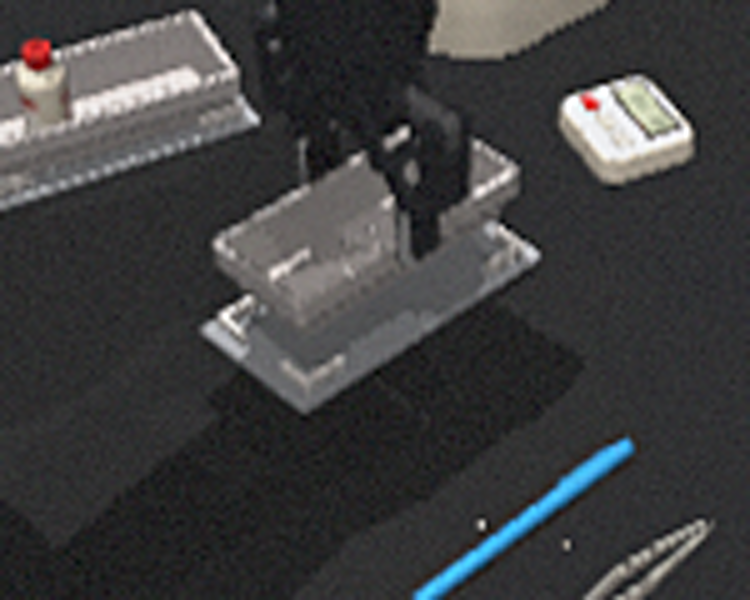

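View pics/w5.png

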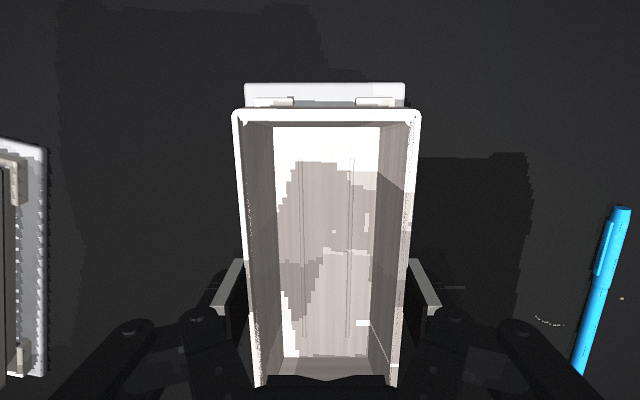

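```bash
python3 - <<'E'
from h import *
d=load('w5'); print([p2w(d,p,.006).round(4) for p in((245,83.5),(405.5,83.5))], w2p(d,[[.6074,.1608,.006],[.6074,.0768,.006]]))
q=quat(-88.4)
r=env.movel([.5234,.1188,.0188],velocity=.03,frame=q,guard=5); print(r); st(); snap('scene','s6');crop('s6',210,140,360,260,5,'s6c')
E
```

```text
[array([0.6061, 0.1617, 0.006 ]), array([0.6084, 0.0797, 0.006 ])] [[246.73831705  80.78976783]
 [410.96747577  85.71655877]]
True
t 10.63 p [0.5231 0.1188 0.0192] gap 0.786 F [-0.59 -0.41  4.94]
```

View pics/s6c.png

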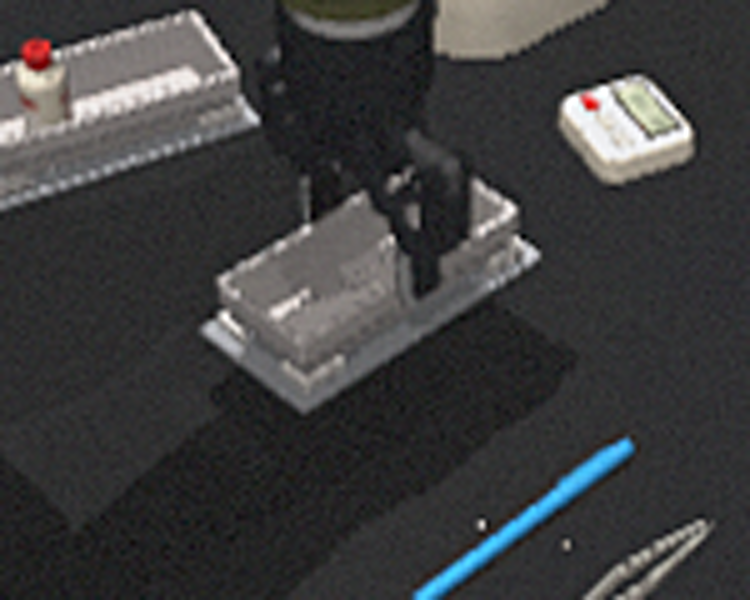

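Touchdown came at the expected height, so I release and back off.

```bash
python3 - <<'E'
from h import *
env.release(); st(); p=monitor.sense()['position']
env.movel([p[0],p[1],.15],velocity=.12); snap('wrist','w7'); st(); snap('scene','s7');crop('s7',210,140,360,260,5,'s7c')
E
```

```text
t 11.01 p [0.5225 0.1188 0.0184] gap 1.003 F [-0.25  0.56 -1.01]
t 12.3 p [0.5222 0.1188 0.1493] gap 0.997 F [ 0.12  0.67 -0.55]
```

View pics/w7.png

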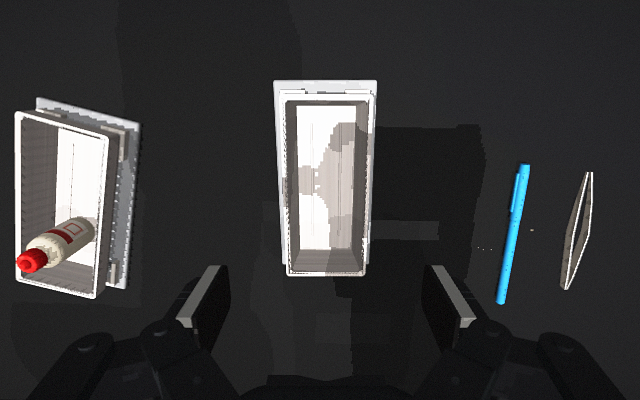

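View pics/s7c.png

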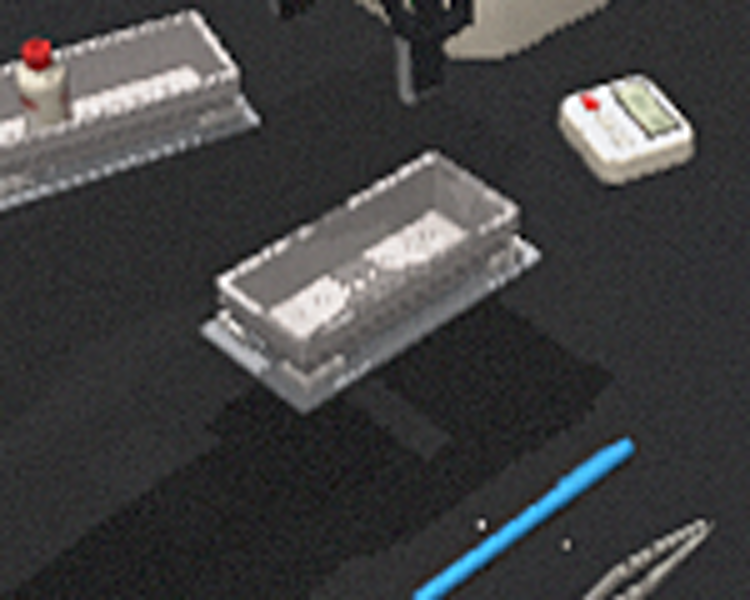

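```bash
python3 - <<'E'
from h import *
crop('w7',265,70,390,290,3.6,'w7c')
env.reach([.434,-.1215,.10],quat(-88)); st(); snap('wrist','w8'); crop('w8',230,40,430,300,3,'w8c')
E
```

```text
t 13.37 p [ 0.4345 -0.121   0.1002] gap 1.0 F [0.22 0.26 0.02]
```

View pics/w7c.png

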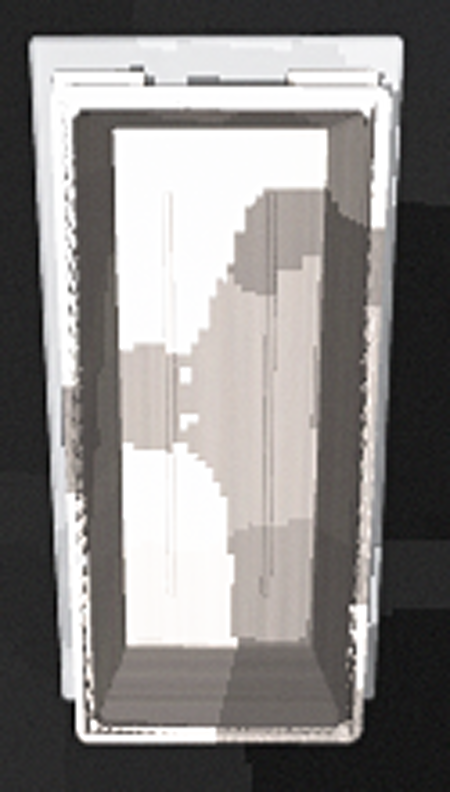

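View pics/w8.png

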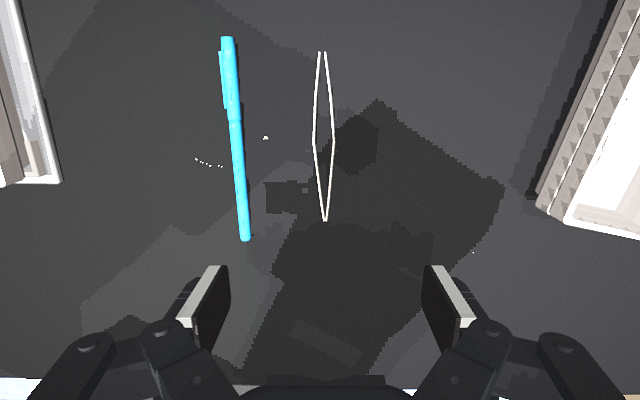

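View pics/w8c.png

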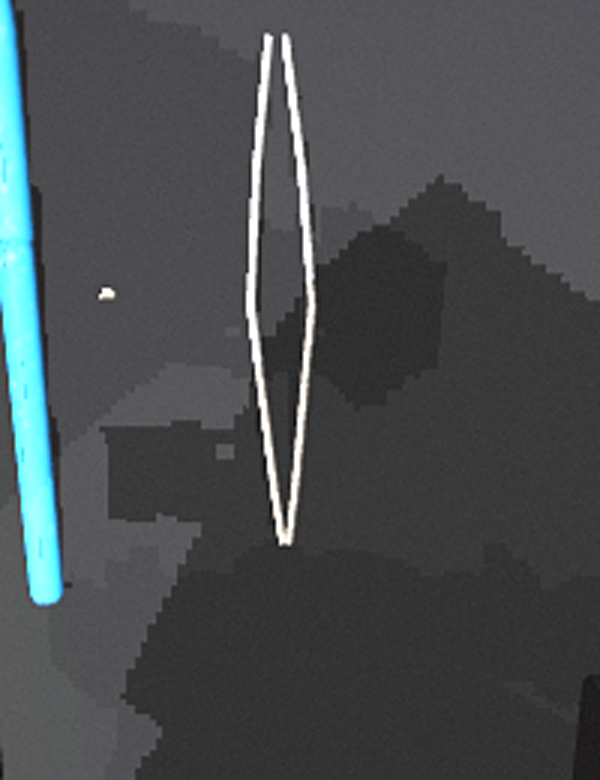

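```bash
python3 - <<'E'
from h import *
P=pts('w8',[(277,35),(286,545),(249,302),(314,302)],3,(230,40),.009);print('tw',P,np.linalg.norm(P[0]-P[1]),np.degrees(np.arctan2(*(P[0]-P[1])[::-1])),np.linalg.norm(P[2]-P[3]),(P[0]+P[1])/2)
rect(pts('w7',[(52,86),(391,86),(363,742),(76,742)],3.6,(265,70),.038),'tray in stand (rim outer)')
P=pts('w7',[(30,37),(404,37)],3.6,(265,70),.006);print('stand far corners',P)
P=pts('w7',[(112,128),(328,128),(312,645),(125,645)],3.6,(265,70),.008);rect(P,'floor')
d=load('w8'); s=monitor.sense(); R=Ro.from_quat(s['ee_rot']).as_matrix()
for k in(-1,1): print(w2p(d,s['position']+R@np.array([-.013,.011,k*.0425])).round(1))
E
```

```text
tw [[ 0.53705306 -0.11562164]
 [ 0.42010334 -0.1216686 ]
 [ 0.48025543 -0.11102088]
 [ 0.48079304 -0.1259708 ]] 0.11710594241879443 2.9598791010804173 0.014959584669795125 [ 0.4785782  -0.11864512]
tray in stand (rim outer) [0.523 0.118] [0.1502 0.0675 0.1502 0.0688] yaw 1.47
stand far corners [[0.60625571 0.16260546]
 [0.60860377 0.07977674]]
floor [0.5232 0.1183] [0.1299 0.0486 0.1299 0.0486] yaw 1.46
[[225.4 260.1]]
[[422.  260.1]]
```

```bash
python3 - <<'E'
from h import *
q=quat(-87.1)
env.movel([.427,-.1205,.04],velocity=.12,frame=q); env.movel([.427,-.1205,.0052],velocity=.05,frame=q,guard=8); st()
env.close_gripper(50); s=st(); snap('wrist','w9')
env.movel([.427,-.1205,.06],velocity=.06,frame=q); st(); snap('wrist','w10'); snap('scene','s10'); crop('s10',240,170,400,290,5,'s10c')
E
```

```text
t 14.92 p [ 0.4271 -0.1206  0.0053] gap 1.0 F [ 0.16  0.63 -0.01]
t 15.67 p [ 0.427  -0.1205  0.0053] gap 0.022 F [ 0.22 -0.19  2.95]
t 16.78 p [ 0.4268 -0.1204  0.0597] gap 0.027 F [0.04 1.16 0.35]
```

View pics/w9.png

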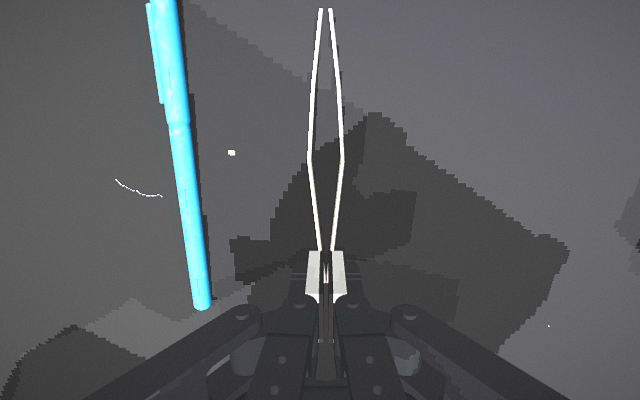

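View pics/w10.png

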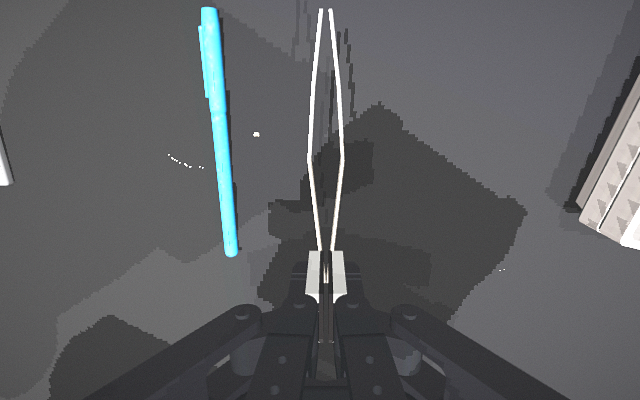

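View pics/s10c.png

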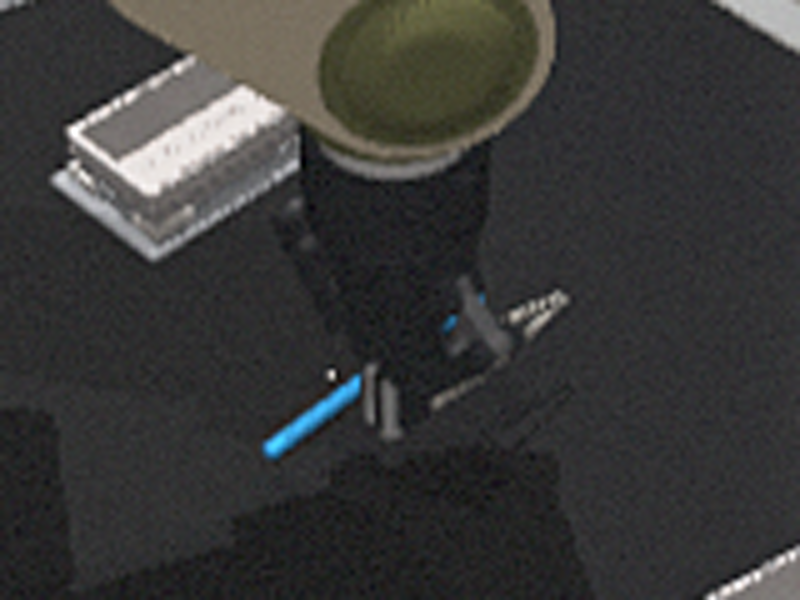

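```bash
python3 - <<'E'
from h import *
d=load('w9'); A=p2w(d,(325.5,9),.009); print(A, np.linalg.norm(A[:2]-[.427,-.1205]), np.degrees(np.arctan2(A[1]+.1205,A[0]-.427)))
d=load('w10'); A=p2w(d,(325.5,9),.064); print(A)
# kin check for pitch sign
for s in(12,-12):
    R=Ro.from_quat(quat(-88.5,s)).as_matrix(); print(s,'tool x',R[:,0].round(2),'tool y',R[:,1].round(2))
E
```

```text
[ 0.53600996 -0.11553272  0.009     ] 0.1091230707840714 2.6090055076918603
[ 0.53565697 -0.11541553  0.064     ]
12 tool x [ 0.21  0.01 -0.98] tool y [0.98 0.03 0.21]
-12 tool x [-0.21 -0.01 -0.98] tool y [ 0.98  0.03 -0.21]
```

```bash
python3 - <<'E'
from h import *
ph=13.83; q=quat(-88.2,-ph); u=np.array([np.cos(np.radians(1.5)),np.sin(np.radians(1.5))])
C=np.array([.523,.1188]); xy=C-.0476*u; print(xy)
p=monitor.sense()['position']
env.movel([p[0],p[1],.13],velocity=.15)
env.reach([*xy,.13],q); env.movel([*xy,.055],velocity=.1,frame=q); st(); snap('wrist','w11'); snap('scene','s11'); crop('s11',210,140,360,260,5,'s11c')
E
```

```text
[0.47541631 0.11755398]
t 19.37 p [0.4758 0.1175 0.0555] gap 0.024 F [ 0.11 -0.3   0.58]
```

View pics/w11.png

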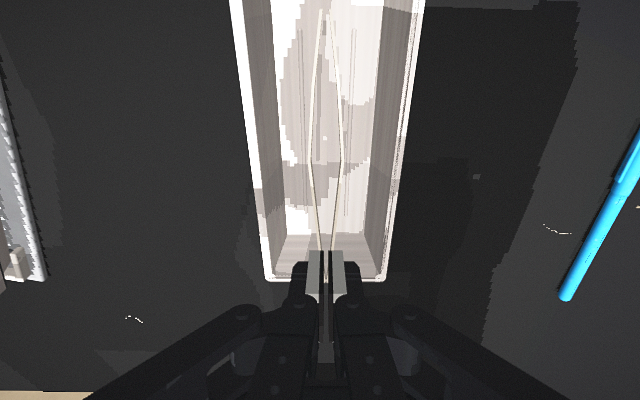

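View pics/s11c.png

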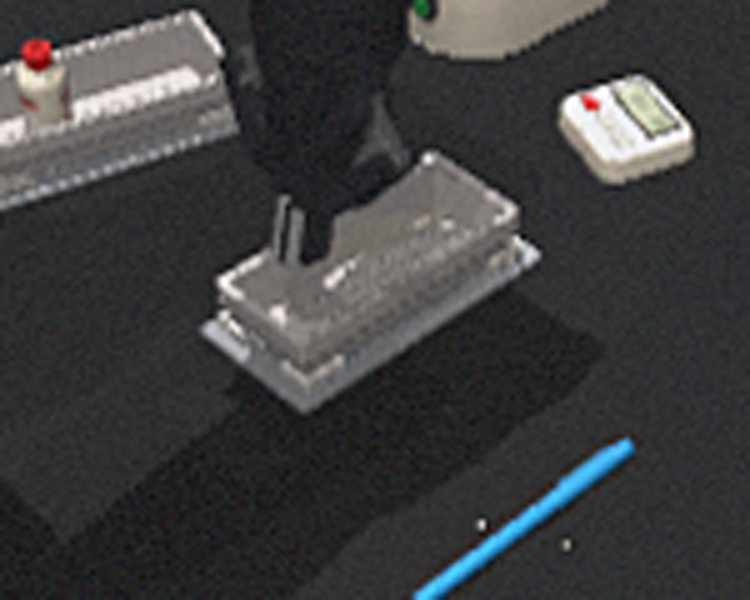

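```bash
python3 - <<'E'
from h import *
ph=13.83; q=quat(-88.2,-ph); xy=[.47542,.11755]
r=env.movel([*xy,.0393],velocity=.03,frame=q,guard=4); print(r); env.hold(.2); st(); snap('wrist','w12'); snap('scene','s12'); crop('s12',210,140,360,260,5,'s12c')
E
```

```text
False
t 20.34 p [0.4755 0.1176 0.0394] gap 0.027 F [-0.33  0.16 -0.22]
```

View pics/w12.png

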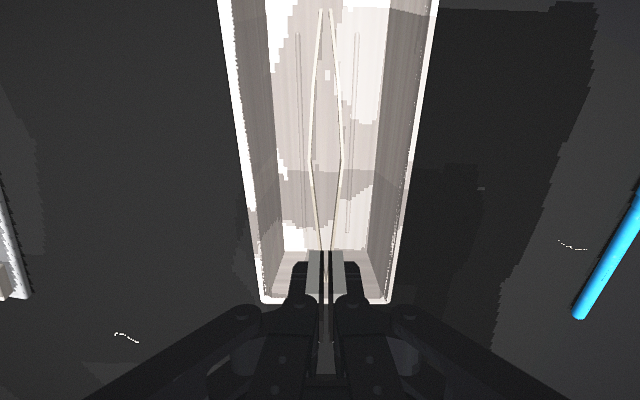

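View pics/s12c.png

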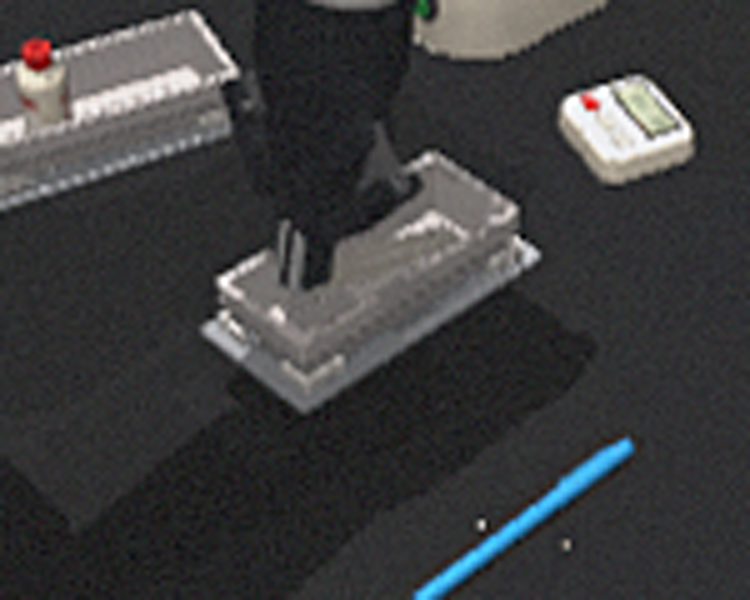

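```bash
python3 - <<'E'
from h import *
xy=[.47542,.11755]
for ph in(14.2,14.6,15.0,15.4):
    try: r=env.movel([*xy,.0395],velocity=.02,frame=quat(-88.2,-ph),guard=2.5)
    except Exception as e: print(e); break
    env.hold(.2); print(ph,r); s=st(); print(s['ft_torque'].round(3))
    if r: break
snap('wrist','w13')
E
```

```text
14.2 False
t 20.89 p [0.4754 0.1175 0.0395] gap 0.025 F [-0.65 -0.13 -0.39]
[-0.041 -0.125 -0.001]
14.6 False
t 21.34 p [0.4754 0.1176 0.0395] gap 0.025 F [ 0.32 -0.16 -0.37]
[ 0.028 -0.147  0.027]
15.0 False
t 21.79 p [0.4754 0.1176 0.0395] gap 0.024 F [0.47 0.14 0.05]
[-0.053 -0.138 -0.03 ]
15.4 False
t 22.24 p [0.4754 0.1176 0.0395] gap 0.021 F [0.57 0.36 0.57]
[-0.017 -0.18  -0.036]
```

View pics/w13.png

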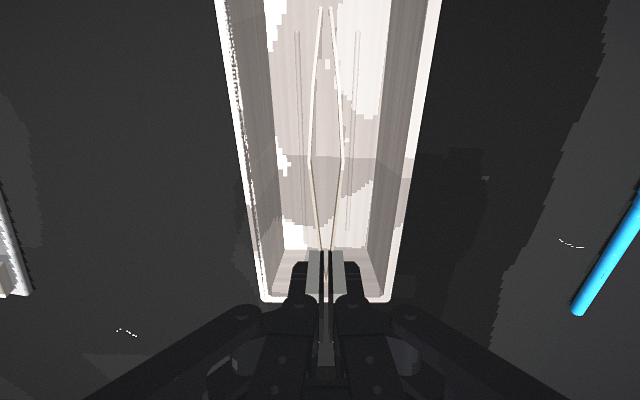

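```bash
python3 - <<'E'
from h import *
env.release(); s=st(); snap('wrist','w14'); p=s['position']
env.movel([p[0],p[1],.15],velocity=.1); env.hold(.2); st(); snap('wrist','w15'); snap('scene','s15'); crop('s15',210,140,360,260,5,'s15c')
E
```

```text
t 23.06 p [0.4754 0.1175 0.0395] gap 0.998 F [ 0.12 -1.12  0.35]
t 24.57 p [0.4753 0.1175 0.1497] gap 1.002 F [-0.52  0.36 -0.12]
```

View pics/w14.png

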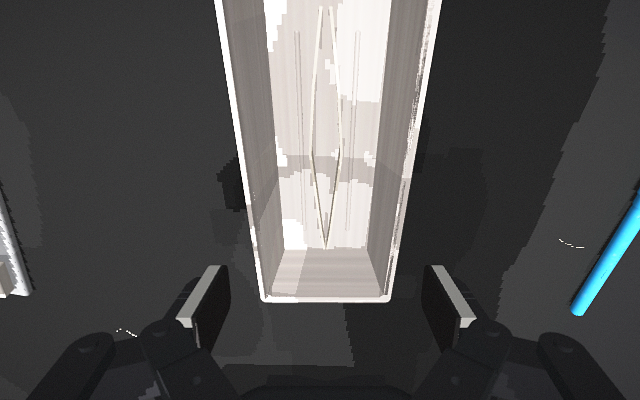

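View pics/w15.png

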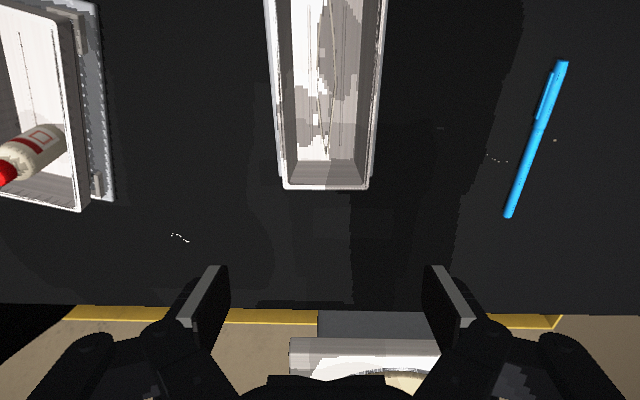

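View pics/s15c.png

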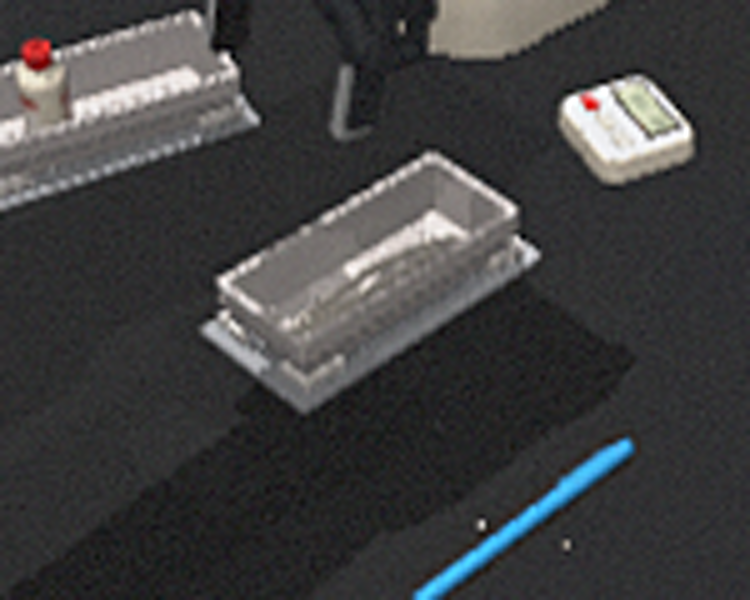

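```bash
python3 - <<'E'
from h import *
d=load('w14'); a=p2w(d,(326,8),.017);b=p2w(d,(325.5,248),.017);print(a,b,np.linalg.norm(a-b))
env.reach([.40,-.12,.25],quat(-88)); st(); snap('top','t16'); snap('scene','s16')
crop('t16',170,160,310,260,5.5,'t16a'); crop('s16',180,130,460,330,2.8,'s16a'); crop('t16',420,170,480,250,7,'t16b')
E
```

```text
[0.5821583  0.12017689 0.017     ] [0.46714513 0.11670044 0.017     ] 0.11506569725587035
t 25.72 p [ 0.4003 -0.1194  0.2497] gap 1.001 F [-0.87 -0.62 -0.02]
```

View pics/t16a.png

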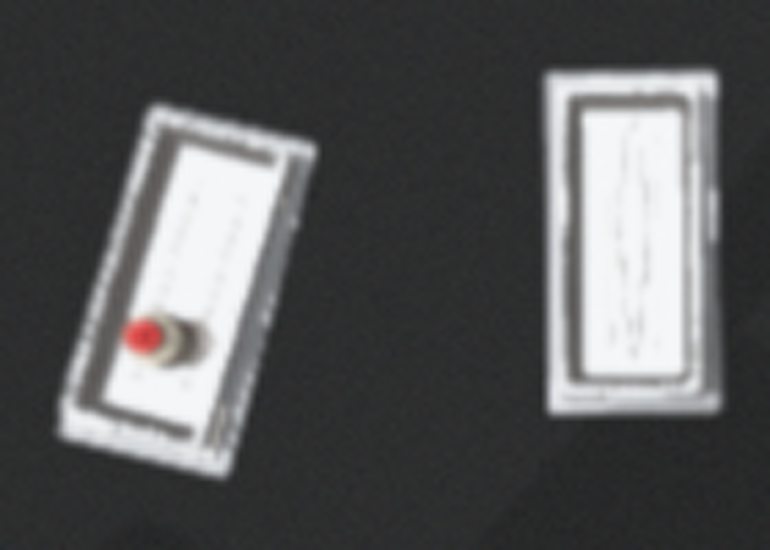

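View pics/s16a.png

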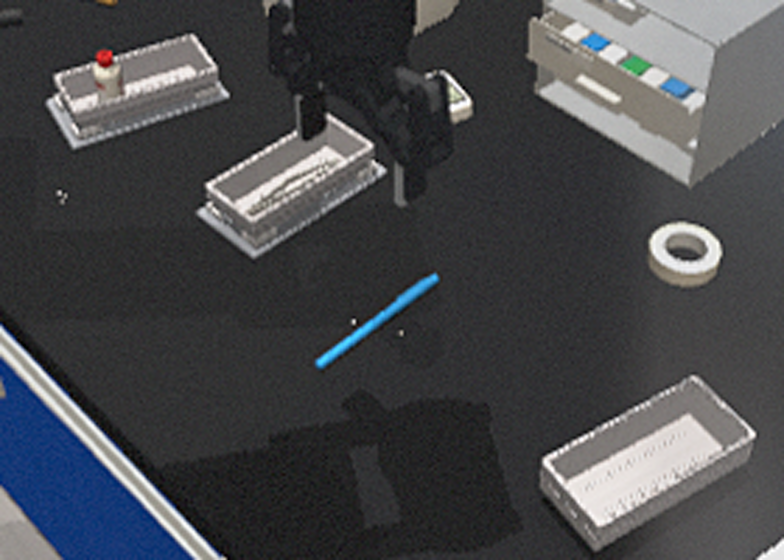

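View pics/t16b.png

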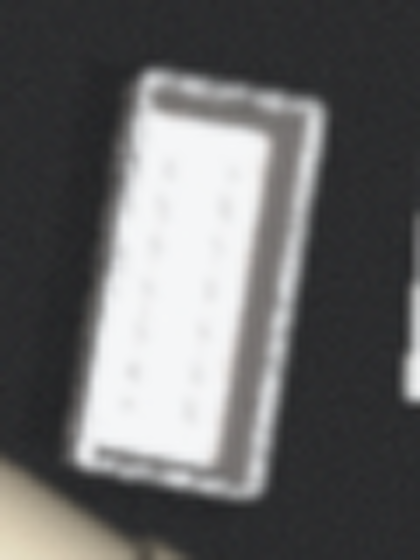

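```bash
python3 - <<'E'
from h import *
rect(pts('t16',[(145,68),(327,100),(263,500),(76,462)],7,(420,170),.048),'stack after (before: .5079 -.3174 yaw -10.4)')
rect(pts('t16',[(569,94),(694,94),(694,384),(567,384)],5.5,(170,160),.038),'tray')
print(job.hand_in()); st()
E
```

```text
stack after (before: .5079 -.3174 yaw -10.4) [ 0.5081 -0.3176] [0.1517 0.0698 0.1535 0.0712] yaw -10.2
tray [0.5219 0.1162] [0.1401 0.0604 0.1402 0.0607] yaw 0.89
the job is handed in; nothing more can be done
None
the job is handed in; nothing more can be done
```

I moved the top tray into the empty stand, laid the tweezers on its floor, and handed the job in at about 26 s. One part fell short of "put down": one end of the tweezers dropped about 28 mm.

- **Tray:** I gripped it by its rim band only and lifted it straight up. It touched down in the stand at the expected height, and the pictures show it level between the corner brackets.
- **Other trays:** By the top camera, the two trays left in the stack stand within about 0.3 mm and 0.2° of where they were before. The tray with the bottle looks untouched.
- **Tweezers:** The last pictures show them lying on the tray floor, roughly centred. Their length measured flat at floor height came out at 115 mm; they are 118 mm long, and measured 117 mm on the worktop.
- **The drop:** The open fingers are wider than the tray's mouth, so I could not open them down at the floor. I rested the far tip on the floor first and released the held end at rim height. The centre of the tweezers came down about 15 mm. Before release the contact force at the tip was only about 0.6 N, close to the sensor noise, so that contact was not certain.

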